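# Pack three full cartons for the order

### The job

An order for three has come in: put exactly three full cartons in the serving tray, upright and flat on its floor. Four of the six closed cartons on the packing board are full and two are still empty, and they look alike, so lift them to feel which are heavy; leave the other three standing upright on the packing board. Never tip a carton over, set each one down gently instead of dropping it, and do not disturb the sauce bottle, bowls or napkin box.

Things in the scene. Friction and masses are not known exactly. Their poses are not given: they have to be found in the camera images.
- carton_a: one of six identical closed kraft food cartons with a white and red paper sleeve, a rigid box 90 long (own x) x 50 wide (own y) x 60 high (z) mm, origin at the centre of its underside. It stands upright on the packing board at the start. Four of the six are full (370 to 430 g each), two are shut but empty (65 to 75 g each); nothing visible tells which, only the weight.
- carton_b: one of six identical closed kraft food cartons with a white and red paper sleeve, a rigid box 90 long (own x) x 50 wide (own y) x 60 high (z) mm, origin at the centre of its underside. It stands upright on the packing board at the start. Four of the six are full (370 to 430 g each), two are shut but empty (65 to 75 g each); nothing visible tells which, only the weight.
- carton_c: one of six identical closed kraft food cartons with a white and red paper sleeve, a rigid box 90 long (own x) x 50 wide (own y) x 60 high (z) mm, origin at the centre of its underside. It stands upright on the packing board at the start. Four of the six are full (370 to 430 g each), two are shut but empty (65 to 75 g each); nothing visible tells which, only the weight.
- carton_d: one of six identical closed kraft food cartons with a white and red paper sleeve, a rigid box 90 long (own x) x 50 wide (own y) x 60 high (z) mm, origin at the centre of its underside. It stands upright on the packing board at the start. Four of the six are full (370 to 430 g each), two are shut but empty (65 to 75 g each); nothing visible tells which, only the weight.
- carton_e: one of six identical closed kraft food cartons with a white and red paper sleeve, a rigid box 90 long (own x) x 50 wide (own y) x 60 high (z) mm, origin at the centre of its underside. It stands upright on the packing board at the start. Four of the six are full (370 to 430 g each), two are shut but empty (65 to 75 g each); nothing visible tells which, only the weight.
- carton_f: one of six identical closed kraft food cartons with a white and red paper sleeve, a rigid box 90 long (own x) x 50 wide (own y) x 60 high (z) mm, origin at the centre of its underside. It stands upright on the packing board at the start. Four of the six are full (370 to 430 g each), two are shut but empty (65 to 75 g each); nothing visible tells which, only the weight.
- board: wooden packing board, fixed, 260 (own x) x 350 (own y) mm, 12 mm thick, origin at the centre of its underside, on the counter: its top lies 12 mm above the origin. The cartons stand on it in two rows of three; the board and the tray may lie on either side. Neighbours in a row leave about 30 to 65 mm between their long faces; the two rows are end to end, about 8 to 45 mm apart.
- tray: aluminium serving tray, fixed, empty at the start, 150 (own x) x 290 (own y) mm outside, walls 5 mm thick and 18 mm high, floor 5 mm thick: inside 140 x 280 mm, its floor 5 mm above the origin, which is the centre of the underside. Three cartons fit side by side along its y, each with its length along the tray's x.
- sauce: bystander: red squeeze bottle, 60 mm across, 195 mm tall, standing beyond the work; origin at the centre of its underside
- bowls: bystander: nested stack of paper bowls, 88 mm across, 84 mm tall, standing beyond the work; origin at the centre of its underside
- napkins: bystander: steel napkin box 70 (x) x 110 (y) x 95 mm, standing beyond the work; origin at the centre of its underside

How it is judged:
At the end, for the whole second after the job is handed in: Three full cartons stand in the tray, undersides on its floor (within 5 mm), none of them empty (each bears on it with over 2 N, together 9.6 to 13.6 N: neither two nor four); the other three stand on the packing board, centres over it, undersides within 5 mm of its top; all upright, at rest (angle between each of carton_a, carton_b, carton_c, carton_d, carton_e, carton_f's own z axis and vertical below 0.12 rad and linear speed of each of carton_a, carton_b, carton_c, carton_d, carton_e, carton_f below 0.02 m/s and ((x of carton_a in the frame of board between -0.13 and 0.13 m and y of carton_a in the frame of board between -0.175 and 0.175 m and z of carton_a in the frame of board between 0.007 and 0.018 m) or ((x of carton_a in the frame of tray between -0.07 and 0.07 m and y of carton_a in the frame of tray between -0.14 and 0.14 m and z of carton_a in the frame of tray between 0 and 0.011 m) and contact force between carton_a and tray above 2 N)) and ((x of carton_b in the frame of board between -0.13 and 0.13 m and y of carton_b in the frame of board between -0.175 and 0.175 m and z of carton_b in the frame of board between 0.007 and 0.018 m) or ((x of carton_b in the frame of tray between -0.07 and 0.07 m and y of carton_b in the frame of tray between -0.14 and 0.14 m and z of carton_b in the frame of tray between 0 and 0.011 m) and contact force between carton_b and tray above 2 N)) and ((x of carton_c in the frame of board between -0.13 and 0.13 m and y of carton_c in the frame of board between -0.175 and 0.175 m and z of carton_c in the frame of board between 0.007 and 0.018 m) or ((x of carton_c in the frame of tray between -0.07 and 0.07 m and y of carton_c in the frame of tray between -0.14 and 0.14 m and z of carton_c in the frame of tray between 0 and 0.011 m) and contact force between carton_c and tray above 2 N)) and ((x of carton_d in the frame of board between -0.13 and 0.13 m and y of carton_d in the frame of board between -0.175 and 0.175 m and z of carton_d in the frame of board between 0.007 and 0.018 m) or ((x of carton_d in the frame of tray between -0.07 and 0.07 m and y of carton_d in the frame of tray between -0.14 and 0.14 m and z of carton_d in the frame of tray between 0 and 0.011 m) and contact force between carton_d and tray above 2 N)) and ((x of carton_e in the frame of board between -0.13 and 0.13 m and y of carton_e in the frame of board between -0.175 and 0.175 m and z of carton_e in the frame of board between 0.007 and 0.018 m) or ((x of carton_e in the frame of tray between -0.07 and 0.07 m and y of carton_e in the frame of tray between -0.14 and 0.14 m and z of carton_e in the frame of tray between 0 and 0.011 m) and contact force between carton_e and tray above 2 N)) and ((x of carton_f in the frame of board between -0.13 and 0.13 m and y of carton_f in the frame of board between -0.175 and 0.175 m and z of carton_f in the frame of board between 0.007 and 0.018 m) or ((x of carton_f in the frame of tray between -0.07 and 0.07 m and y of carton_f in the frame of tray between -0.14 and 0.14 m and z of carton_f in the frame of tray between 0 and 0.011 m) and contact force between carton_f and tray above 2 N)) and contact force between tray and anything else between 9.6 and 13.6 N); the robot touches nothing.
It fails at once if a carton is tipped over (more than about 35 degrees) (angle between any of carton_a, carton_b, carton_c, carton_d, carton_e, carton_f's own z axis and vertical above 0.6 rad).
It fails at once if a carton is dropped or slammed down (it reaches the tray or board at over 0.6 m/s, as after a fall of about 20 mm) ((height (world z) of carton_a below 0.02 m and linear speed of carton_a above 0.6 m/s) or (height (world z) of carton_b below 0.02 m and linear speed of carton_b above 0.6 m/s) or (height (world z) of carton_c below 0.02 m and linear speed of carton_c above 0.6 m/s) or (height (world z) of carton_d below 0.02 m and linear speed of carton_d above 0.6 m/s) or (height (world z) of carton_e below 0.02 m and linear speed of carton_e above 0.6 m/s) or (height (world z) of carton_f below 0.02 m and linear speed of carton_f above 0.6 m/s)).
It fails at once if the sauce bottle, bowls or napkin box is pushed more than 30 mm or knocked over (distance of any of sauce, bowls, napkins from where it was at the start of the episode above 0.03 m or angle between any of sauce, bowls, napkins's own z axis and vertical above 0.3 rad).
It also fails if it takes over 72 s, if anything falls off the work surface, if the arm or the gripper's body presses on something with over 40 N, if the wrist force passes 120 N, or if a joint passes its speed limit or range.

### The arm

A 7-joint arm with a two-finger parallel gripper is mounted at the origin on the work surface. World frame = base frame: x ahead of the robot, y to its left, z up, the work surface at z = 0. Lengths are in m, angles in rad, forces in N, time in s.
With the tool pointing down it reaches from about 0.425 to 0.925 m from the base axis. Payload 6.8 kg.
Tool frame: the origin (TCP) lies at the very end of the fingers, on their centre line; the grasp point (between the pads) lies 19 mm behind it; z points along the fingers, x is the direction in which the jaws open and shut, and the axes are right-handed (so a half turn about z gives the same grasp; the last joint's range is limited). The gripper opens to 85 mm and grips with 20 to 120 N. Pads are 22 mm wide; open, the fingers measure 114 mm over their backs; the gripper's body (76 mm by 85 mm) begins 54 mm behind the grasp point. The pads swing forward as they close: fully open they stand 13 mm farther back than shut.
Start: joints at [-1.237, 0.477, 0.022, 1.555, -0.011, 1.109, -0.083], TCP at [0.289, 0.61, 0.231] pointing down, gripper open.
Joint ranges: [-2.96, 2.96], [-0.34, 2.1], [-1.41, 1.46], [0.24, 2.44], [-1.37, 4.51], [0.17, 1.92], [-2.96, 2.96]. Speed limits (rad/s): [2.39, 2.39, 3.14, 3.14, 3.14, 3.14, 3.14].

### API

Orientations are given as a rotation vector (axis times angle).
In Python, from bench import r, grab_frame gives the robot as it stands. The module is installed in compiled form; this text tells all that it offers.
- The arm moves only by the tool send_rows, never from a script. Its argument "series" is a list of rows, each a list of 2 entries, a list of its own where there are three numbers: the shift along the tool's x, y, z in m, then the turn, a rotation vector about the tool's x, y, z in units of 5 degrees (1.0 is 5 degrees). A call has 1 to 20 rows; each row shifts and turns the commanded pose from where the row before left it, along the tool's axes as they then stand; what a row does not reach is not made up. A row lasts 1/8 s, in which the tool goes at most 62.5 mm and 10.7 degrees, less where a joint would pass 70% of its speed; a pose out of reach is approached as far as the arm can. A call is refused whole if a number of a shift passes 0.0625 or a number of a turn 1, either way. A call with a gripper value outside its range is refused whole. "fingers" is the closure in counts, from 0 (fully open) to 255 (shut), set as the call begins (left out, the last holds). The fingers move at their own pace and stop on an object; "grip_force" is the grip in N (left out, the last holds). Time passes only in rows, so rows that do not move let the fingers close. It gives the time, the measured TCP pose, the force and the opening at its end, in the units of the state.
- r.get_obs(): the state, without advancing time (a new reading comes with each control period).
- grab_frame(name): name is "scene" or "top" or "wrist"; returns a dict with "frame" (480x640x3 uint8, red, green, blue), "fx", "fy", "cx", "cy" (pixels), "origin" and "rotation" of the camera in the world; the wrist camera has in their place "T_tool_cam" (4x4, takes a point from camera to tool coordinates, whose origin is the TCP and whose axes are the tool frame's). Camera axes: x right, y down, z forward; pixel columns grow to the right and rows downward; lengths in m; the calibration is good to about 2 mm. A picture is of the moment at which its call begins: read the wrist's pose just before it. There is no depth.
- r.hand_in(): hands the job in, once; it reports no verdict.
The state is a dict: "clock": time; "joints": joint angles; "qvel": joint speeds; "tau": joint torques, N m; "tcp_pos": TCP position; "orientation": TCP orientation; "contact_force": force on the tool from outside, world axes, zero at the start; "moment": the same for the moment, N m; "grip_width": finger opening in m.
Only numpy, scipy, OpenCV 4.12 (cv2) and the standard library are available. Lean on these libraries where they do the work, as an engineer would, in place of code of your own. Each camera call takes 0.05 s, during which the arm holds its last target.

## Working session

There is one attempt and no reset: what is moved stays moved. The work goes in short steps, Python scripts to look and compute and a tool call to move; the robot and the scene stay as the last step left them, time stands still between calls to the robot, and variables do not carry over. Pictures are saved under pics/ and viewed, and the job is handed in when it is done.

Besides the shell and the picture viewer there is one more tool, called after "Emit:" as name(argument=value, ...) on one line, values as JSON. send_rows: Moves the arm, as the interface text tells. Its arguments: {"type":"object","properties":{"series":{"type":"array"},"fingers":{"type":"number"},"grip_force":{"type":"number"}},"required":["series"]}

```bash
mkdir -p pics; python3 - <<'E'
from bench import r, grab_frame
import cv2, numpy as np
o=r.get_obs(); print({k:np.round(v,4).tolist() for k,v in o.items()})
for n in ["top","scene"]:
    d=grab_frame(n); cv2.imwrite(f"pics/{n}0.png",d["frame"][:,:,::-1]); print(n,d["fx"],d["cx"],d["cy"],np.round(d["origin"],3),np.round(d["rotation"],3).tolist())
E
```

```text
{'clock': 0.0, 'joints': [-1.2371, 0.4778, 0.0223, 1.5564, -0.0115, 1.1093, -0.0831], 'qvel': [0.0011, -0.0006, -0.0001, -0.0023, 0.0013, 0.0005, -0.0005], 'tau': [0.0, -59.6457, 1.6081, -28.1191, 0.0125, 0.0094, 0.0], 'tcp_pos': [0.2884, 0.6096, 0.2303], 'orientation': [2.6532, 1.6802, -0.0023], 'contact_force': [-0.7571, 0.8204, -0.9899], 'moment': [0.018, -0.0071, -0.0203], 'grip_width': 0.0853}
top 508.5993867284764 314.31137323208395 232.30390073944753 [0.536 0.014 0.986] [-2.223, 2.162, -0.096]
scene 455.72164210274593 315.02241369037444 238.7669292840545 [1.084 0.488 0.543] [-0.97, -2.332, 1.182]
```

View pics/top0.png

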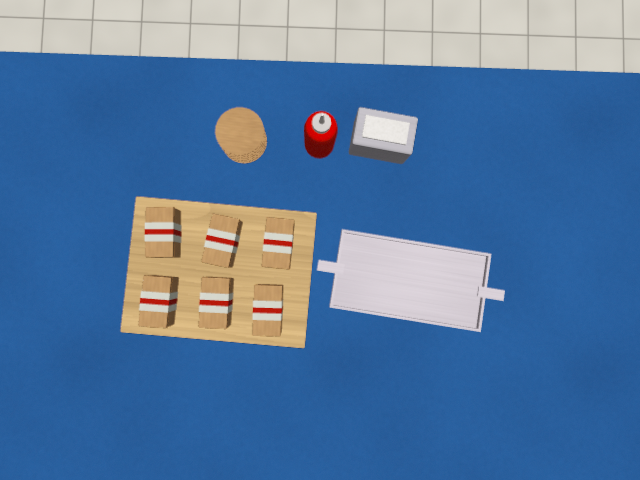

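View pics/scene0.png

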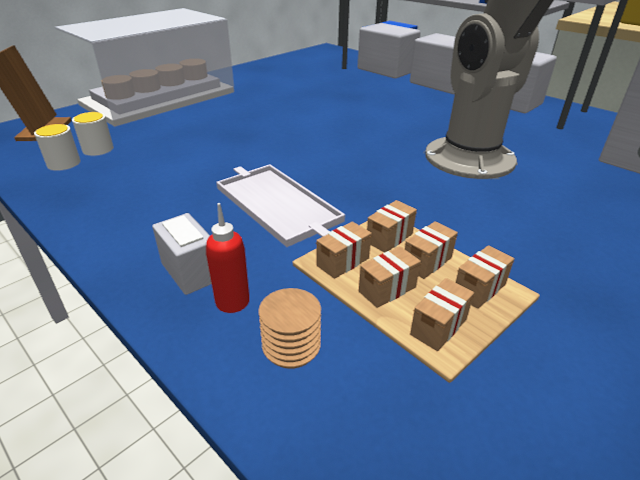

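```bash
python3 - <<'E'
import cv2
im=cv2.imread("pics/top0.png")
cv2.imwrite("pics/crop1.png",cv2.resize(im[190:355,115:325],None,fx=3.6,fy=3.6,interpolation=cv2.INTER_CUBIC))
hsv=cv2.cvtColor(im,cv2.COLOR_BGR2HSV)
for u,v in [(157,215),(157,250),(176,215),(159,232),(159,224),(177,224),(177,232),(200,300-70),(140,260),(253,297),(280,230),(295,240)]: print((u,v),im[v,u],hsv[v,u])
E
```

```text
(157, 215) [103 151 192] [ 16 118 192]
(157, 250) [102 150 190] [ 16 118 190]
(176, 215) [49 73 96] [ 15 125  96]
(159, 232) [  8  26 183] [  3 244 183]
(159, 224) [205 216 215] [ 33  13 216]
(177, 224) [104 112 112] [ 30  18 112]
(177, 232) [ 8 15 91] [  3 233  91]
(200, 230) [130 186 219] [ 19 104 219]
(140, 260) [118 171 203] [ 19 107 203]
(253, 297) [112 164 197] [ 18 110 197]
(280, 230) [105 153 194] [ 16 117 194]
(295, 240) [125 179 212] [ 19 105 212]
```

View pics/crop1.png

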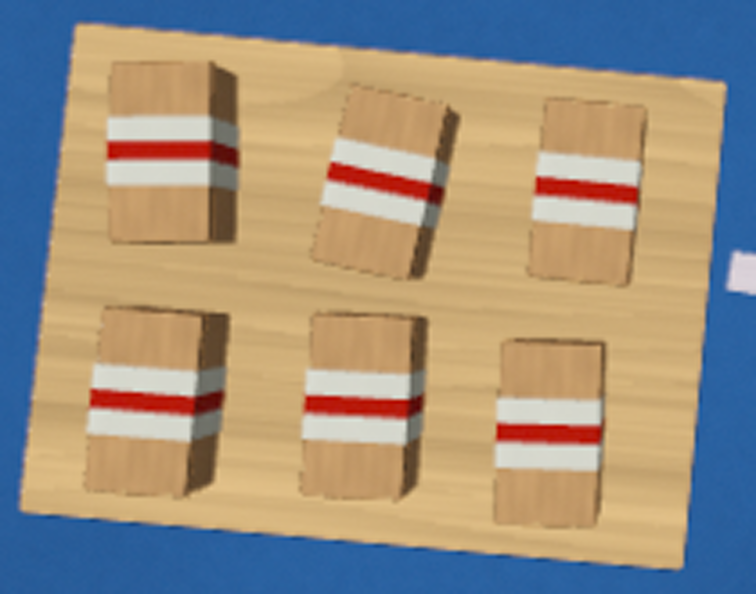

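```bash
cat > h.py <<'E'
import cv2, numpy as np
from scipy.spatial.transform import Rotation as R
from bench import r, grab_frame
def cast(d,uv,z):
    uv=np.atleast_2d(uv).astype(float)
    v=np.c_[(uv[:,0]-d["cx"])/d["fx"],(uv[:,1]-d["cy"])/d["fy"],np.ones(len(uv))]
    rot=np.array(d["rotation"]); rot=R.from_rotvec(rot).as_matrix() if rot.shape==(3,) else rot
    w=v@rot.T; o=np.array(d["origin"]); return (o+w*((z-o[2])/w[:,2])[:,None])[:,:2]
def cartons(d,roi=None,ztop=0.072):
    f=cv2.resize(d["frame"],None,fx=4,fy=4,interpolation=cv2.INTER_CUBIC); hsv=cv2.cvtColor(f,cv2.COLOR_RGB2HSV).astype(int)
    white=(hsv[...,1]<45)&(hsv[...,2]>150); red=((hsv[...,0]<9)|(hsv[...,0]>170))&(hsv[...,1]>190)&(hsv[...,2]>130)
    if roi is not None:
        m=np.zeros_like(white); m[roi[1]*4:roi[3]*4,roi[0]*4:roi[2]*4]=1; white&=m; red&=m
    out=[]
    cs,_=cv2.findContours(red.astype(np.uint8),cv2.RETR_EXTERNAL,cv2.CHAIN_APPROX_NONE)
    for c in cs:
        a=cv2.contourArea(c)
        if a<800: continue
        p=(cv2.boxPoints(cv2.minAreaRect(c))+0.5)/4-0.5
        w=cast(d,p,ztop); e=[w[1]-w[0],w[2]-w[1]]; e=max(e,key=np.linalg.norm)
        yaw=np.degrees(np.arctan2(e[1],e[0])); yaw=(yaw-90+90)%180-90   # own x dir = perpendicular to stripe
        out.append((w.mean(0),yaw,np.sort([np.linalg.norm(w[1]-w[0]),np.linalg.norm(w[2]-w[1])]),p.mean(0)))
    return out
E
python3 - <<'E'
from h import *
d=grab_frame("top")
for w,y,s,p in cartons(d,(115,190,325,355)): print(np.round(w,4),round(y,1),np.round(s,3),np.round(p,1))
f=d["frame"]; hsv=cv2.cvtColor(f,cv2.COLOR_RGB2HSV).astype(int)
m=((hsv[...,0]>13)&(hsv[...,0]<24)&(hsv[...,1]>60)).astype(np.uint8); m[:190]=0; m[360:]=0;m[:,330:]=0
m=cv2.morphologyEx(m,cv2.MORPH_CLOSE,np.ones((25,25)))
c=max(cv2.findContours(m,0,2)[0],key=cv2.contourArea); b=cv2.boxPoints(cv2.minAreaRect(c)); w=cast(d,b,.012); print("board",np.round(w,3).tolist(),w.mean(0))
m=((hsv[...,1]<60)&(hsv[...,2]>120)).astype(np.uint8); m[:220]=0; m[:,:325]=0
m=cv2.morphologyEx(m,cv2.MORPH_OPEN,np.ones((19,19)))
c=max(cv2.findContours(m,0,2)[0],key=cv2.contourArea); b=cv2.boxPoints(cv2.minAreaRect(c)); w=cast(d,b,.018); print("tray",b.round(1).tolist(),np.round(w,3).tolist(),w.mean(0),np.linalg.norm(w[1]-w[0]),np.linalg.norm(w[2]-w[1]),np.degrees(np.arctan2(*(w[1]-w[0])[::-1])))
E
```

```text
[0.4604 0.0808] -0.1 [0.008 0.051] [267.  309.9]
[0.4714 0.176 ] -1.5 [0.008 0.051] [213.6 302.3]
[0.4708 0.2814] -3.3 [0.008 0.051] [154.1 301.1]
[0.5815 0.0658] -3.8 [0.008 0.051] [277.6 242.3]
[0.5831 0.1696] -10.6 [0.008 0.051] [219.8 239.8]
[0.5953 0.2792] 2.2 [0.007 0.05 ] [158.8 231.3]
board [[0.408, 0.36], [0.666, 0.35], [0.644, -0.003], [0.386, 0.013]] [0.52594099 0.17973583]
tray [[327.70001220703125, 306.79998779296875], [340.5, 228.5], [489.20001220703125, 252.89999389648438], [476.3999938964844, 331.20001220703125]] [[0.465, -0.03], [0.614, -0.05], [0.575, -0.337], [0.426, -0.312]] [ 0.52009363 -0.18223144] 0.15056809179572753 0.2887295440695442 -7.936554600493126
```

```bash
cat >> h.py <<'E'
def plan(x,y,z,yaw):
    """yaw deg: world yaw of carton own x; tool x goes to yaw+90"""
    o=r.get_obs(); p=np.array(o["tcp_pos"]); M=R.from_rotvec(o["orientation"]).as_matrix()
    t=np.radians(yaw+90); T=np.array([[np.cos(t),np.sin(t),0],[np.sin(t),-np.cos(t),0],[0,0,-1]])
    rv=R.from_matrix(M.T@T).as_rotvec(degrees=True)/5
    s=T.T@(np.array([x,y,z])-p)
    print("t",round(o["clock"],2),"tcp",p.round(4),"turn units",rv.round(2),"shift(after turn) mm",(s*1000).round(1),"F",np.round(o["contact_force"],2),"w",round(o["grip_width"],4))
E
python3 -c "
from h import *
plan(.5815,.0658,.13,-3.8)"
```

```text
t 0.15 tcp [0.2884 0.6098 0.2305] turn units [-0.    0.02 -4.3 ] shift(after turn) mm [-523.4  328.5  100.5] F [ 0.37  0.29 -0.32] w 0.0857
```

Emit:
send_rows(series=[[[0,0,0],[0,0,-0.86]],[[0,0,0],[0,0,-0.86]],[[0,0,0],[0,0,-0.86]],[[0,0,0],[0,0,-0.86]],[[0,0,0],[0,0,-0.86]],[[-0.02,0.012,0.007],[0,0,0]],[[-0.04,0.025,0.007],[0,0,0]],[[-0.04,0.025,0.007],[0,0,0]],[[-0.04,0.025,0.007],[0,0,0]],[[-0.04,0.025,0.007],[0,0,0]],[[-0.04,0.025,0.007],[0,0,0]],[[-0.04,0.025,0.007],[0,0,0]],[[-0.04,0.025,0.007],[0,0,0]],[[-0.04,0.025,0.007],[0,0,0]],[[-0.04,0.025,0.007],[0,0,0]],[[-0.04,0.025,0.007],[0,0,0]],[[-0.04,0.025,0.007],[0,0,0]],[[-0.04,0.025,0.007],[0,0,0]],[[-0.023,0.016,0.007],[0,0,0]],[[0,0,0],[0,0,0]]], fingers=0, grip_force=40)

```text
clock: 2.65
tcp_pos: [0.5814, 0.0635, 0.1325]
orientation: [2.299, 2.141, -0.003]
contact_force: [-0.8, 0.2, 0.3]
grip_width: 0.0856
```

```bash
python3 -c "
from h import *
plan(.5815,.0658,.03,-3.8)
d=grab_frame('wrist');cv2.imwrite('pics/w1.png',d['frame'][:,:,::-1]);print(d['T_tool_cam'])"
```

```text
t 2.65 tcp [0.5814 0.0635 0.1325] turn units [-0.01  0.02 -0.06] shift(after turn) mm [ 2.300e+00 -1.000e-01  1.025e+02] F [-0.78  0.17  0.28] w 0.0856
[[ 9.99999881e-01  1.88689168e-04 -4.50484097e-04  1.46296520e-03]
 [-3.09077057e-05  9.44957328e-01  3.27193592e-01 -8.46863258e-02]
 [ 4.87426136e-04 -3.27193539e-01  9.44957221e-01 -1.42466986e-01]
 [ 0.00000000e+00  0.00000000e+00  0.00000000e+00  1.00000000e+00]]
```

View pics/w1.png

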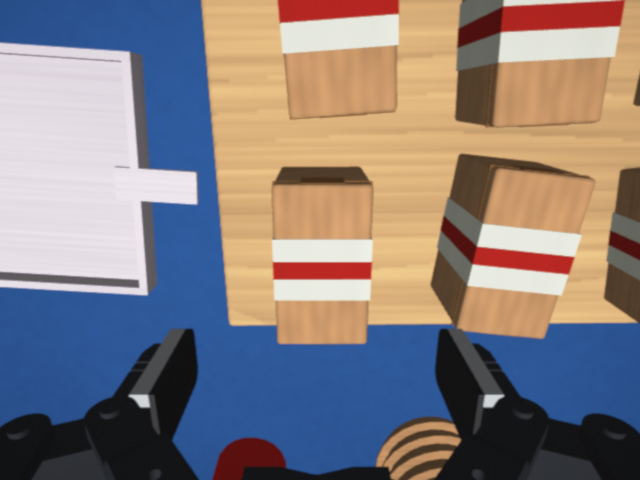

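Emit:
send_rows(series=[[[0.002,0,0.02],[0,0,0]],[[0,0,0.03],[0,0,0]],[[0,0,0.03],[0,0,0]],[[0,0,0.022],[0,0,0]],[[0,0,0],[0,0,0]]])

```text
clock: 3.32
tcp_pos: [0.5794, 0.0702, 0.03]
orientation: [-2.29, -2.147, 0.004]
contact_force: [-1.1, -0.2, -0.2]
grip_width: 0.0857
```

Emit:
send_rows(series=[[[0,0,0],[0,0,0]],[[0,0,0],[0,0,0]],[[0,0,0],[0,0,0]],[[0,0,0],[0,0,0]],[[0,0,0],[0,0,0]],[[0,0,0],[0,0,0]]], fingers=255, grip_force=40)

```text
clock: 4.08
tcp_pos: [0.5822, 0.0689, 0.0327]
orientation: [2.293, 2.146, 0.003]
contact_force: [-0.6, 0.2, 6.3]
grip_width: 0.0495
```

Emit:
send_rows(series=[[[0,0,-0.005],[0,0,0]],[[0,0,-0.015],[0,0,0]],[[0,0,-0.025],[0,0,0]],[[0,0,-0.025],[0,0,0]],[[0,0,-0.02],[0,0,0]],[[0,0,-0.01],[0,0,0]],[[0,0,0],[0,0,0]],[[0,0,0],[0,0,0]],[[0,0,0],[0,0,0]]])

```text
clock: 5.2
tcp_pos: [0.5806, 0.0684, 0.1304]
orientation: [-2.294, -2.146, 0.002]
contact_force: [0.1, 1.0, -1.7]
grip_width: 0.0495
```

```bash
python3 -c "
from h import *
plan(.5815,.0658,.03,-3.8)
d=grab_frame('scene');cv2.imwrite('pics/s1.png',d['frame'][:,:,::-1])
d=grab_frame('wrist');cv2.imwrite('pics/w2.png',d['frame'][:,:,::-1])
import math
t=math.radians(-7.9)
for k in (.085,0,-.085): print(k, .520-k*math.sin(t), -.182+k*math.cos(t)); plan(.520-k*math.sin(t), -.182+k*math.cos(t),.028,-7.9)
"
```

```text
t 5.2 tcp [0.5806 0.0684 0.1304] turn units [-0.02  0.01 -0.  ] shift(after turn) mm [ -2.6   1.  100.4] F [ 0.14  0.97 -1.71] w 0.0495
0.085 0.5316827864131575 -0.09780669562474374
t 5.3 tcp [0.5808 0.0685 0.1306] turn units [-0.01  0.    0.82] shift(after turn) mm [-171.5  -25.8  102.6] F [0.05 0.2  0.64] w 0.0495
0 0.52 -0.182
t 5.3 tcp [0.5808 0.0685 0.1306] turn units [-0.01  0.    0.82] shift(after turn) mm [-256.5  -25.8  102.6] F [0.05 0.2  0.64] w 0.0495
-0.085 0.5083172135868426 -0.26619330437525623
t 5.3 tcp [0.5808 0.0685 0.1306] turn units [-0.01  0.    0.82] shift(after turn) mm [-341.5  -25.8  102.6] F [0.05 0.2  0.64] w 0.0495
```

View pics/s1.png

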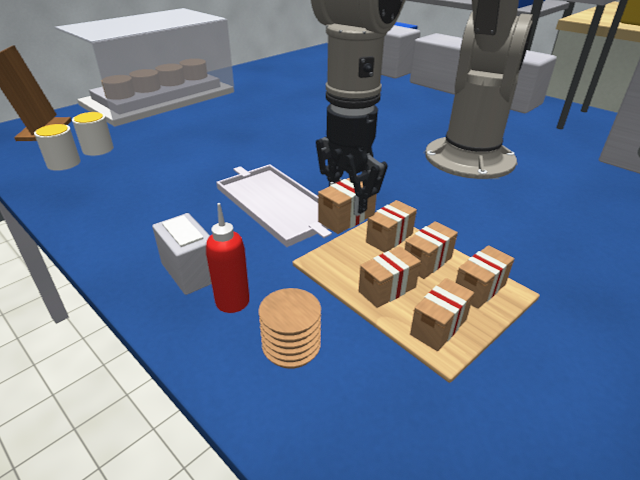

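View pics/w2.png

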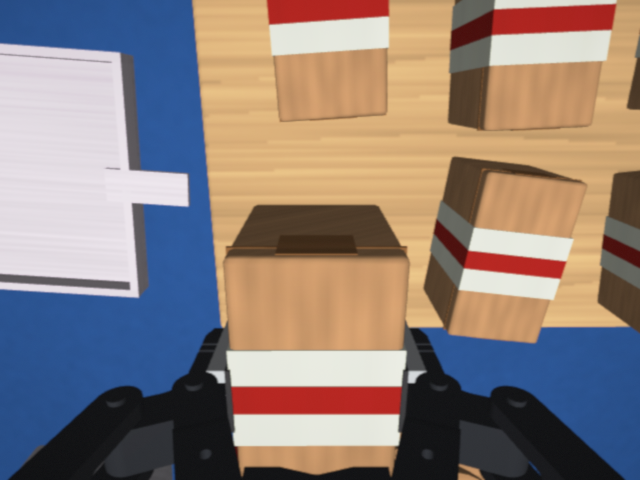

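```bash
cat >> h.py <<'E'
def weigh(n=6):
    F=[];T=[]
    for i in range(n):
        o=r.get_obs(); F.append(o["contact_force"]); T.append(o["tau"]); grab_frame("top")
    print("F mean",np.mean(F,0).round(2),"Fz",np.array(F)[:,2].round(1),"tau",np.mean(T,0).round(2))
E
python3 -c "
from h import *
weigh()"
```

```text
F mean [ 0.02  0.37 -0.37] Fz [ 0.6 -0.5 -1.  -0.9  0.1 -0.6] tau [-0.000e+00 -5.258e+01  2.650e+00 -2.332e+01  1.000e-02  1.000e-02
  0.000e+00]
```

Emit:
send_rows(series=[[[0,0,0.015],[0,0,0]],[[0,0,0.03],[0,0,0]],[[0,0,0.025],[0,0,0]],[[0,0,0.015],[0,0,0]],[[0,0,0.008],[0,0,0]],[[0,0,0.004],[0,0,0]],[[0,0,0.002],[0,0,0]],[[0,0,0],[0,0,0]]])

```text
clock: 6.6
tcp_pos: [0.5817, 0.0686, 0.0329]
orientation: [2.294, 2.146, 0.002]
contact_force: [-0.8, -0.4, -0.7]
grip_width: 0.0493
```

Emit:
send_rows(series=[[[0,0,0],[0,0,0]],[[0,0,0],[0,0,0]],[[0,0,0],[0,0,0]],[[0,0,0],[0,0,0]],[[0,0,0],[0,0,0]]], fingers=0)

```text
clock: 7.22
tcp_pos: [0.5812, 0.0686, 0.0323]
orientation: [-2.294, -2.146, 0.0]
contact_force: [0.3, -0.1, 0.3]
grip_width: 0.0853
```

Emit:
send_rows(series=[[[0,0,-0.02],[0,0,0]],[[0,0,-0.03],[0,0,0]],[[0,0,-0.03],[0,0,0]],[[0,0,-0.03],[0,0,0]]])

```text
clock: 7.72
tcp_pos: [0.5811, 0.0685, 0.1432]
orientation: [-2.294, -2.146, 0.0]
contact_force: [-0.5, 0.6, -1.0]
grip_width: 0.085
```

```bash
python3 -c "
from h import *
plan(.4604,.0808,.03,-0.1)
d=grab_frame('wrist');cv2.imwrite('pics/w3.png',d['frame'][:,:,::-1])"
```

```text
t 7.72 tcp [0.5811 0.0685 0.1432] turn units [-0.   -0.   -0.74] shift(after turn) mm [  12.1 -120.7  113.2] F [-0.51  0.63 -1.04] w 0.085
```

View pics/w3.png

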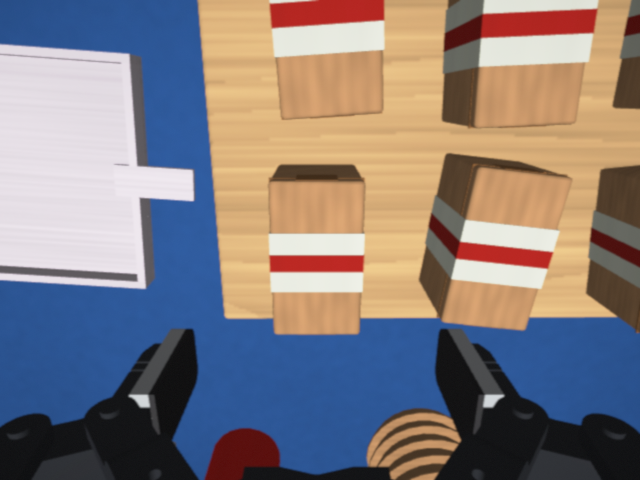

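Emit:
send_rows(series=[[[0,0,0],[0,0,-0.74]],[[0.004,-0.03,0],[0,0,0]],[[0.004,-0.04,0],[0,0,0]],[[0.004,-0.04,0.01],[0,0,0]],[[0,-0.011,0.02],[0,0,0]],[[0,0,0.01],[0,0,0]],[[0,0,0],[0,0,0]]])

```text
clock: 8.65
tcp_pos: [0.4608, 0.0807, 0.102]
orientation: [-2.224, -2.219, 0.001]
contact_force: [0.8, -0.5, -0.1]
grip_width: 0.0857
```

```bash
python3 -c "
from h import *
plan(.4604,.0808,.03,-0.1)"
```

```text
t 8.65 tcp [0.4608 0.0807 0.102 ] turn units [-0.    0.   -0.01] shift(after turn) mm [ 0.1 -0.4 72. ] F [ 0.78 -0.5  -0.09] w 0.0857
```

Emit:
send_rows(series=[[[0,0,0.02],[0,0,0]],[[0,0,0.03],[0,0,0]],[[0,0,0.02],[0,0,0]],[[0,0,0],[0,0,0]]])

```text
clock: 9.15
tcp_pos: [0.4605, 0.0806, 0.0316]
orientation: [-2.224, -2.218, 0.002]
contact_force: [-0.5, 0.4, -0.2]
grip_width: 0.0856
```

Emit:
send_rows(series=[[[0,0,0],[0,0,0]],[[0,0,0],[0,0,0]],[[0,0,0],[0,0,0]],[[0,0,0],[0,0,0]],[[0,0,0],[0,0,0]],[[0,0,-0.005],[0,0,0]],[[0,0,-0.015],[0,0,0]],[[0,0,-0.025],[0,0,0]],[[0,0,-0.025],[0,0,0]],[[0,0,-0.02],[0,0,0]],[[0,0,-0.01],[0,0,0]],[[0,0,0],[0,0,0]],[[0,0,0],[0,0,0]]], fingers=255, grip_force=50)

```text
clock: 10.78
tcp_pos: [0.4596, 0.0806, 0.1317]
orientation: [-2.223, -2.219, 0.002]
contact_force: [-0.3, -0.2, -4.2]
grip_width: 0.0492
```

```bash
python3 -c "
from h import *
weigh(4)
plan(.5083,-.2662,.03,-7.9)
d=grab_frame('wrist');cv2.imwrite('pics/w4.png',d['frame'][:,:,::-1])"
```

```text
F mean [-0.3   0.21 -3.81] Fz [-4.2 -3.  -4.1 -4.1] tau [ 0.000e+00 -4.136e+01  1.420e+00 -2.242e+01  1.000e-02  0.000e+00
  0.000e+00]
t 10.97 tcp [0.4598 0.0807 0.1317] turn units [-0.02  0.01  1.56] shift(after turn) mm [-336.9   95.7  101.7] F [ 0.12 -0.02 -4.52] w 0.0497
```

View pics/w4.png

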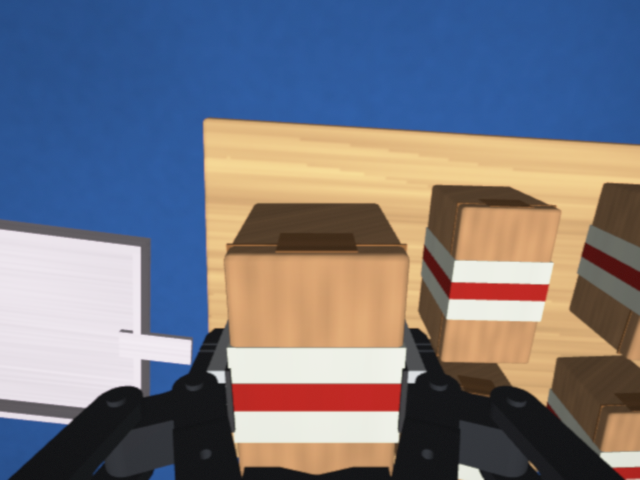

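Emit:
send_rows(series=[[[0,0,0],[0,0,0.78]],[[0,0,0],[0,0,0.78]],[[-0.01,0.003,0],[0,0,0]],[[-0.025,0.007,0],[0,0,0]],[[-0.04,0.011,0],[0,0,0]],[[-0.045,0.013,0],[0,0,0]],[[-0.045,0.013,0],[0,0,0]],[[-0.045,0.013,0],[0,0,0]],[[-0.045,0.013,0],[0,0,0]],[[-0.04,0.011,0],[0,0,0]],[[-0.025,0.007,0],[0,0,0]],[[-0.012,0.004,0],[0,0,0]],[[-0.005,0.001,0.01],[0,0,0]],[[0,0,0.025],[0,0,0]],[[0,0,0.02],[0,0,0]],[[0,0,0.01],[0,0,0]],[[0,0,0],[0,0,0]],[[0,0,0],[0,0,0]]])

```text
clock: 13.28
tcp_pos: [0.5095, -0.2662, 0.0679]
orientation: [2.368, 2.063, 0.001]
contact_force: [-0.4, -0.8, -3.9]
grip_width: 0.0492
```

```bash
python3 -c "
from h import *
plan(.5083,-.2662,.0246,-7.9)
d=grab_frame('wrist');cv2.imwrite('pics/w5.png',d['frame'][:,:,::-1])
d=grab_frame('top');cv2.imwrite('pics/t5.png',d['frame'][:,:,::-1])
"
```

```text
t 13.28 tcp [ 0.5095 -0.2662  0.0679] turn units [0.01 0.   0.  ] shift(after turn) mm [-0.2 -1.2 43.3] F [-0.36 -0.75 -3.92] w 0.0492
```

View pics/w5.png

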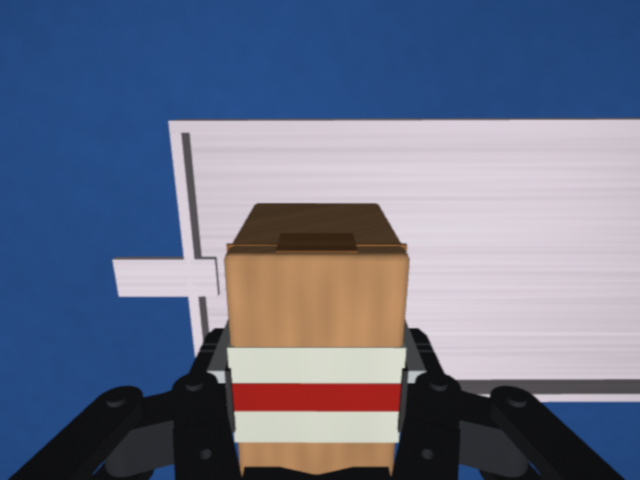

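View pics/t5.png

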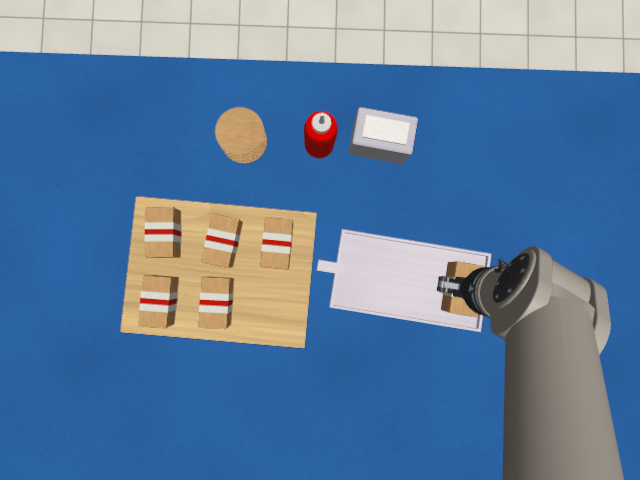

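Emit:
send_rows(series=[[[0,0,0.012],[0,0,0]],[[0,0,0.014],[0,0,0]],[[0,0,0.007],[0,0,0]],[[0,0,0.004],[0,0,0]],[[0,0,0.003],[0,0,0]],[[0,0,0.002],[0,0,0]],[[0,0,0],[0,0,0]],[[0,0,0],[0,0,0]]])

```text
clock: 14.38
tcp_pos: [0.509, -0.2663, 0.0265]
orientation: [2.37, 2.063, 0.001]
contact_force: [-3.1, 2.7, 6.7]
grip_width: 0.0492
```

Emit:
send_rows(series=[[[0,0,0],[0,0,0]],[[0,0,0],[0,0,0]],[[0,0,0],[0,0,0]],[[0,0,0],[0,0,0]]], fingers=50)

```text
clock: 14.88
tcp_pos: [0.509, -0.2663, 0.0253]
orientation: [2.369, 2.063, 0.0]
contact_force: [-0.4, -0.5, -0.5]
grip_width: 0.0686
```

Emit:
send_rows(series=[[[0,0,-0.015],[0,0,0]],[[0,0,-0.03],[0,0,0]],[[0,0,-0.04],[0,0,0]],[[0,0,-0.03],[0,0,0]]])

```text
clock: 15.38
tcp_pos: [0.5094, -0.2666, 0.143]
orientation: [2.368, 2.061, 0.002]
contact_force: [1.0, 0.3, -0.6]
grip_width: 0.0688
```

```bash
python3 -c "
from h import *
plan(.4714,.176,.03,-1.5)
d=grab_frame('wrist');cv2.imwrite('pics/w6.png',d['frame'][:,:,::-1])
"
```

```text
t 15.38 tcp [ 0.5094 -0.2666  0.143 ] turn units [ 0.02  0.01 -1.29] shift(after turn) mm [441.5 -49.6 113. ] F [ 1.    0.28 -0.59] w 0.0688
```

View pics/w6.png

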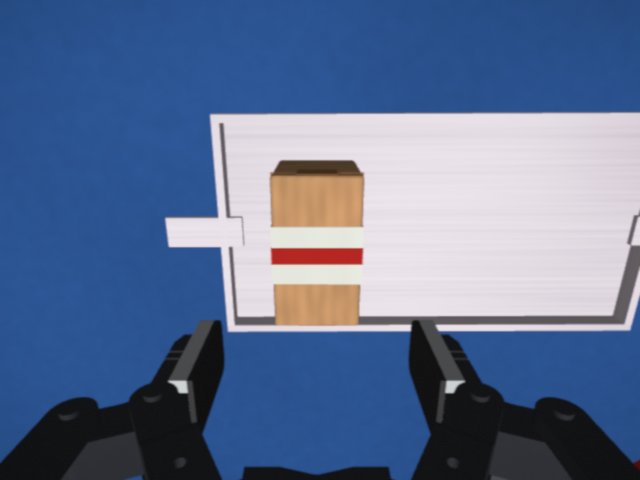

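Emit:
send_rows(series=[[[0,0,0],[0,0,-0.65]],[[0,0,0],[0,0,-0.64]],[[0.022,-0.003,0],[0,0,0]],[[0.045,-0.005,0],[0,0,0]],[[0.05,-0.006,0],[0,0,0]],[[0.05,-0.006,0],[0,0,0]],[[0.05,-0.006,0],[0,0,0]],[[0.05,-0.006,0],[0,0,0]],[[0.05,-0.006,0],[0,0,0]],[[0.05,-0.006,0],[0,0,0]],[[0.045,-0.004,0],[0,0,0]],[[0.022,-0.002,0.01],[0,0,0]],[[0.007,0,0.02],[0,0,0]],[[0,0,0.01],[0,0,0]],[[0,0,0],[0,0,0]]], fingers=0)

```text
clock: 17.3
tcp_pos: [0.4699, 0.175, 0.1001]
orientation: [-2.251, -2.192, 0.002]
contact_force: [0.4, -0.2, -0.1]
grip_width: 0.0856
```

```bash
python3 -c "
from h import *
plan(.4714,.176,.03,-1.5)"
```

```text
t 17.3 tcp [0.4699 0.175  0.1001] turn units [-0.01  0.01 -0.  ] shift(after turn) mm [ 1.   1.4 70.1] F [ 0.44 -0.19 -0.12] w 0.0856
```

Emit:
send_rows(series=[[[0.001,0.001,0.02],[0,0,0]],[[0,0,0.03],[0,0,0]],[[0,0,0.02],[0,0,0]],[[0,0,0],[0,0,0]]])

```text
clock: 17.8
tcp_pos: [0.4709, 0.1758, 0.0299]
orientation: [-2.251, -2.191, 0.003]
contact_force: [-0.4, 0.4, 0.6]
grip_width: 0.0855
```

Emit:
send_rows(series=[[[0,0,0],[0,0,0]],[[0,0,0],[0,0,0]],[[0,0,0],[0,0,0]],[[0,0,0],[0,0,0]],[[0,0,0],[0,0,0]],[[0,0,-0.005],[0,0,0]],[[0,0,-0.015],[0,0,0]],[[0,0,-0.025],[0,0,0]],[[0,0,-0.025],[0,0,0]],[[0,0,-0.02],[0,0,0]],[[0,0,-0.01],[0,0,0]],[[0,0,0],[0,0,0]],[[0,0,0],[0,0,0]]], fingers=255, grip_force=50)

```text
clock: 19.42
tcp_pos: [0.4707, 0.1766, 0.1297]
orientation: [-2.249, -2.193, 0.002]
contact_force: [-0.4, 0.6, -4.0]
grip_width: 0.0493
```

```bash
python3 -c "
from h import *
weigh(4)
plan(.520,-.182,.03,-7.9)
d=grab_frame('wrist');cv2.imwrite('pics/w7.png',d['frame'][:,:,::-1])"
```

```text
F mean [ 0.06  0.39 -3.92] Fz [-4.  -3.7 -3.9 -4.1] tau [ 0.000e+00 -4.577e+01  1.460e+00 -2.292e+01  1.000e-02  0.000e+00
  0.000e+00]
t 19.62 tcp [0.4708 0.1767 0.1296] turn units [-0.01  0.01  1.29] shift(after turn) mm [-348.5   98.    99.6] F [-0.03 -0.29 -3.61] w 0.0492
```

View pics/w7.png

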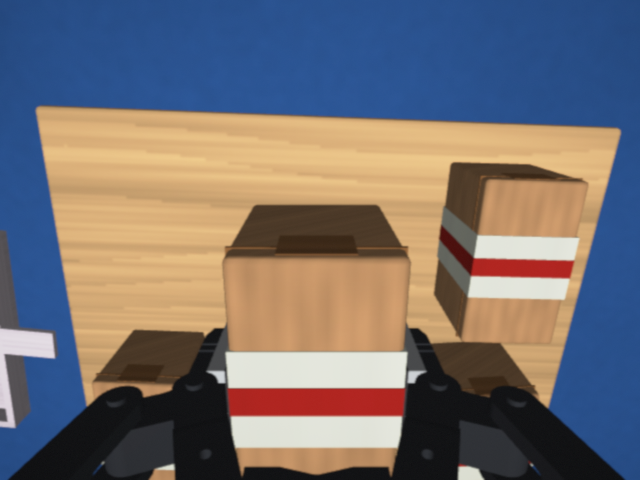

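Emit:
send_rows(series=[[[0,0,0],[0,0,0.65]],[[0,0,0],[0,0,0.64]],[[-0.01,0.003,0],[0,0,0]],[[-0.025,0.007,0],[0,0,0]],[[-0.04,0.011,0],[0,0,0]],[[-0.046,0.013,0],[0,0,0]],[[-0.046,0.013,0],[0,0,0]],[[-0.046,0.013,0],[0,0,0]],[[-0.046,0.013,0],[0,0,0]],[[-0.044,0.012,0],[0,0,0]],[[-0.026,0.008,0],[0,0,0]],[[-0.013,0.004,0],[0,0,0]],[[-0.006,0.001,0.01],[0,0,0]],[[0,0,0.025],[0,0,0]],[[0,0,0.02],[0,0,0]],[[0,0,0.01],[0,0,0]],[[0,0,0],[0,0,0]]])

```text
clock: 21.8
tcp_pos: [0.5199, -0.1803, 0.0645]
orientation: [-2.367, -2.063, 0.001]
contact_force: [-0.8, -0.1, -4.3]
grip_width: 0.0495
```

```bash
python3 -c "
from h import *
plan(.520,-.182,.0235,-7.9)
d=grab_frame('wrist');cv2.imwrite('pics/w8.png',d['frame'][:,:,::-1])
"
```

```text
t 21.8 tcp [ 0.5199 -0.1803  0.0645] turn units [-0.02 -0.01  0.01] shift(after turn) mm [-1.6  0.3 41. ] F [-0.81 -0.1  -4.26] w 0.0495
```

View pics/w8.png

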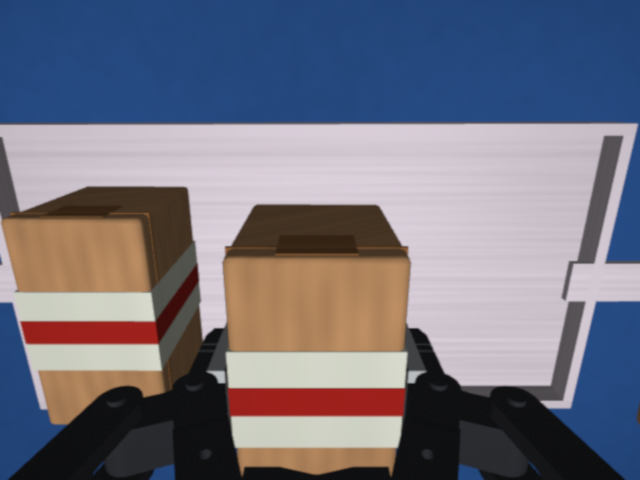

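Emit:
send_rows(series=[[[0,0,0.012],[0,0,0]],[[0,0,0.013],[0,0,0]],[[0,0,0.006],[0,0,0]],[[0,0,0.004],[0,0,0]],[[0,0,0.003],[0,0,0]],[[0,0,0.002],[0,0,0]],[[0,0,0],[0,0,0]],[[0,0,0],[0,0,0]]])

```text
clock: 22.85
tcp_pos: [0.5205, -0.1813, 0.0255]
orientation: [2.369, 2.063, 0.0]
contact_force: [-0.1, -0.7, -3.9]
grip_width: 0.0495
```

Still hanging (Fz −3.9); lower a little more.

Emit:
send_rows(series=[[[0,0,0.001],[0,0,0]],[[0,0,0.001],[0,0,0]],[[0,0,0],[0,0,0]]])

```text
clock: 23.22
tcp_pos: [0.5205, -0.1814, 0.0246]
orientation: [2.37, 2.063, 0.001]
contact_force: [-4.5, 1.5, 9.0]
grip_width: 0.0493
```

Emit:
send_rows(series=[[[0,0,0],[0,0,0]],[[0,0,0],[0,0,0]],[[0,0,0],[0,0,0]],[[0,0,0],[0,0,0]]], fingers=50)

```text
clock: 23.72
tcp_pos: [0.5204, -0.1813, 0.0232]
orientation: [-2.369, -2.063, 0.0]
contact_force: [-0.1, -0.6, -0.6]
grip_width: 0.0689
```

Emit:
send_rows(series=[[[0,0,-0.015],[0,0,0]],[[0,0,-0.03],[0,0,0]],[[0,0,-0.04],[0,0,0]],[[0,0,-0.03],[0,0,0]]])

```text
clock: 24.22
tcp_pos: [0.5209, -0.1816, 0.1409]
orientation: [2.368, 2.061, 0.002]
contact_force: [0.5, -0.1, 0.3]
grip_width: 0.0688
```

```bash
python3 -c "
from h import *
plan(.4708,.2814,.03,-3.3)
d=grab_frame('wrist');cv2.imwrite('pics/w9.png',d['frame'][:,:,::-1])
"
```

```text
t 24.23 tcp [ 0.5209 -0.1816  0.1409] turn units [ 0.02  0.   -0.93] shift(after turn) mm [459.3 -76.6 110.9] F [ 0.48 -0.14  0.29] w 0.0688
```

View pics/w9.png

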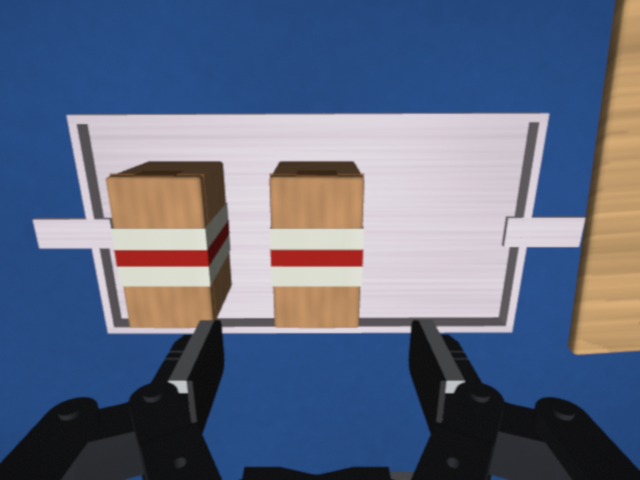

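Emit:
send_rows(series=[[[0,0,0],[0,0,-0.93]],[[0.022,-0.004,0],[0,0,0]],[[0.045,-0.008,0],[0,0,0]],[[0.052,-0.009,0],[0,0,0]],[[0.052,-0.009,0],[0,0,0]],[[0.052,-0.009,0],[0,0,0]],[[0.052,-0.009,0],[0,0,0]],[[0.052,-0.009,0],[0,0,0]],[[0.052,-0.009,0],[0,0,0]],[[0.045,-0.007,0],[0,0,0]],[[0.025,-0.003,0.01],[0,0,0]],[[0.01,0,0.02],[0,0,0]],[[0,0,0.01],[0,0,0]],[[0,0,0],[0,0,0]]], fingers=0)

```text
clock: 26.02
tcp_pos: [0.4703, 0.279, 0.0971]
orientation: [2.286, 2.155, -0.005]
contact_force: [0.1, -0.0, -0.6]
grip_width: 0.0856
```

```bash
python3 -c "
from h import *
plan(.4708,.2814,.03,-3.3)"
```

```text
t 26.02 tcp [0.4703 0.279  0.0971] turn units [-0.02  0.03 -0.02] shift(after turn) mm [ 2.4  0.4 67.1] F [ 0.12 -0.04 -0.56] w 0.0856
```

Emit:
send_rows(series=[[[0.002,0,0.02],[0,0,0]],[[0,0,0.027],[0,0,0]],[[0,0,0.02],[0,0,0]],[[0,0,0],[0,0,0]]])

```text
clock: 26.52
tcp_pos: [0.4704, 0.2814, 0.0305]
orientation: [2.286, 2.155, -0.004]
contact_force: [-0.9, -0.1, -0.7]
grip_width: 0.0855
```

Emit:
send_rows(series=[[[0,0,0],[0,0,0]],[[0,0,0],[0,0,0]],[[0,0,0],[0,0,0]],[[0,0,0],[0,0,0]],[[0,0,0],[0,0,0]],[[0,0,-0.005],[0,0,0]],[[0,0,-0.015],[0,0,0]],[[0,0,-0.025],[0,0,0]],[[0,0,-0.025],[0,0,0]],[[0,0,-0.02],[0,0,0]],[[0,0,-0.01],[0,0,0]],[[0,0,0],[0,0,0]],[[0,0,0],[0,0,0]]], fingers=255, grip_force=50)

```text
clock: 28.15
tcp_pos: [0.4703, 0.283, 0.1307]
orientation: [-2.284, -2.157, 0.002]
contact_force: [-0.5, 0.5, -1.1]
grip_width: 0.0497
```

```bash
python3 -c "
from h import *
weigh(4)
plan(.5317,-.0978,.03,-7.9)
d=grab_frame('wrist');cv2.imwrite('pics/w10.png',d['frame'][:,:,::-1])"
```

```text
F mean [-0.11  0.28 -0.53] Fz [-1.1  0.3 -0.6 -0.7] tau [ 1.000e-02 -4.946e+01  1.460e+00 -2.285e+01  1.000e-02  0.000e+00
  0.000e+00]
t 28.35 tcp [0.4704 0.2831 0.1306] turn units [-0.01  0.01  0.93] shift(after turn) mm [-368.8  113.1  100.6] F [ 1.47  0.04 -0.4 ] w 0.0498
```

View pics/w10.png

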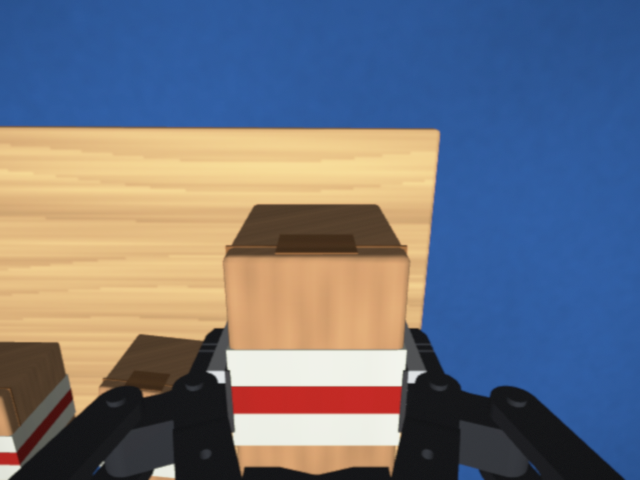

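Second empty (0.5 N); put it back. The remaining two must be full.

Emit:
send_rows(series=[[[0,0,0.015],[0,0,0]],[[0,0,0.03],[0,0,0]],[[0,0,0.025],[0,0,0]],[[0,0,0.015],[0,0,0]],[[0,0,0.008],[0,0,0]],[[0,0,0.004],[0,0,0]],[[0,0,0.002],[0,0,0]],[[0,0,0.001],[0,0,0]],[[0,0,0],[0,0,0]]])

```text
clock: 29.52
tcp_pos: [0.4711, 0.2836, 0.0326]
orientation: [2.284, 2.157, 0.002]
contact_force: [-2.7, -1.2, 6.5]
grip_width: 0.0495
```

Emit:
send_rows(series=[[[0,0,0],[0,0,0]],[[0,0,0],[0,0,0]],[[0,0,0],[0,0,0]],[[0,0,0],[0,0,0]],[[0,0,0],[0,0,0]]], fingers=0)

```text
clock: 30.15
tcp_pos: [0.4707, 0.2833, 0.0312]
orientation: [-2.284, -2.157, 0.0]
contact_force: [0.0, -0.5, -0.6]
grip_width: 0.0853
```

Emit:
send_rows(series=[[[0,0,-0.02],[0,0,0]],[[0,0,-0.03],[0,0,0]],[[0,0,-0.03],[0,0,0]],[[0,0,-0.03],[0,0,0]]])

```text
clock: 30.65
tcp_pos: [0.4706, 0.2831, 0.1422]
orientation: [-2.284, -2.157, 0.0]
contact_force: [0.3, 0.3, -0.1]
grip_width: 0.0854
```

```bash
python3 -c "
from h import *
plan(.5831,.1696,.03,-10.6)
d=grab_frame('wrist');cv2.imwrite('pics/w11.png',d['frame'][:,:,::-1])"
```

```text
t 30.65 tcp [0.4706 0.2831 0.1422] turn units [-0.    0.    1.47] shift(after turn) mm [-90.9 131.4 112.2] F [ 0.31  0.33 -0.1 ] w 0.0854
```

View pics/w11.png

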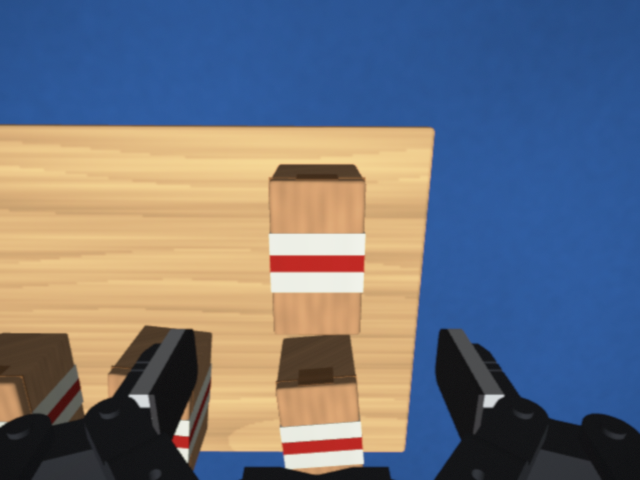

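Emit:
send_rows(series=[[[0,0,0],[0,0,0.74]],[[0,0,0],[0,0,0.73]],[[-0.015,0.02,0],[0,0,0]],[[-0.025,0.036,0],[0,0,0]],[[-0.025,0.037,0],[0,0,0]],[[-0.019,0.027,0.01],[0,0,0]],[[-0.007,0.011,0.02],[0,0,0]],[[0,0,0.01],[0,0,0]],[[0,0,0],[0,0,0]]])

```text
clock: 31.82
tcp_pos: [0.5807, 0.1712, 0.0997]
orientation: [-2.413, -2.008, 0.004]
contact_force: [0.6, -0.2, -0.3]
grip_width: 0.085
```

```bash
python3 -c "
from h import *
plan(.5831,.1696,.03,-10.6)
d=grab_frame('wrist');cv2.imwrite('pics/w12.png',d['frame'][:,:,::-1])"
```

```text
t 31.82 tcp [0.5807 0.1712 0.0997] turn units [-0.04  0.01  0.02] shift(after turn) mm [-1.1  2.7 69.7] F [ 0.58 -0.23 -0.29] w 0.085
```

View pics/w12.png

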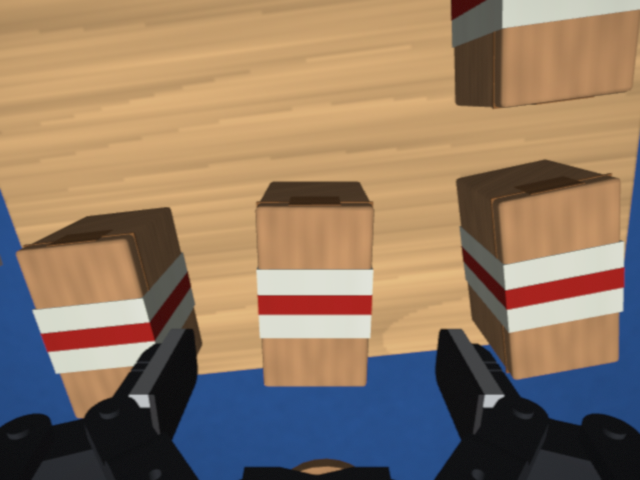

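Emit:
send_rows(series=[[[-0.001,0.003,0.02],[0,0,0]],[[0,0,0.03],[0,0,0]],[[0,0,0.02],[0,0,0]],[[0,0,0],[0,0,0]]])

```text
clock: 32.38
tcp_pos: [0.584, 0.168, 0.0294]
orientation: [-2.416, -2.006, 0.005]
contact_force: [-0.0, -0.7, 0.4]
grip_width: 0.0853
```

Emit:
send_rows(series=[[[0,0,0],[0,0,0]],[[0,0,0],[0,0,0]],[[0,0,0],[0,0,0]],[[0,0,0],[0,0,0]],[[0,0,0],[0,0,0]],[[0,0,-0.005],[0,0,0]],[[0,0,-0.015],[0,0,0]],[[0,0,-0.025],[0,0,0]],[[0,0,-0.025],[0,0,0]],[[0,0,-0.02],[0,0,0]],[[0,0,-0.01],[0,0,0]],[[0,0,0],[0,0,0]],[[0,0,0],[0,0,0]]], fingers=255, grip_force=50)

```text
clock: 34.0
tcp_pos: [0.5848, 0.168, 0.1304]
orientation: [-2.417, -2.006, 0.003]
contact_force: [0.2, -0.0, -4.1]
grip_width: 0.0495
```

```bash
python3 -c "
from h import *
weigh(4)
plan(.5317,-.0978,.03,-7.9)
d=grab_frame('wrist');cv2.imwrite('pics/w13.png',d['frame'][:,:,::-1])"
```

```text
F mean [-0.16  0.08 -4.13] Fz [-4.1 -4.4 -4.  -4. ] tau [ 1.000e-02 -5.764e+01  2.890e+00 -2.511e+01  1.000e-02  1.000e-02
 -0.000e+00]
t 34.2 tcp [0.5851 0.168  0.1305] turn units [-0.01  0.01 -0.54] shift(after turn) mm [-270.7  -16.3  100.5] F [-0.43  0.05 -3.82] w 0.0497
```

View pics/w13.png

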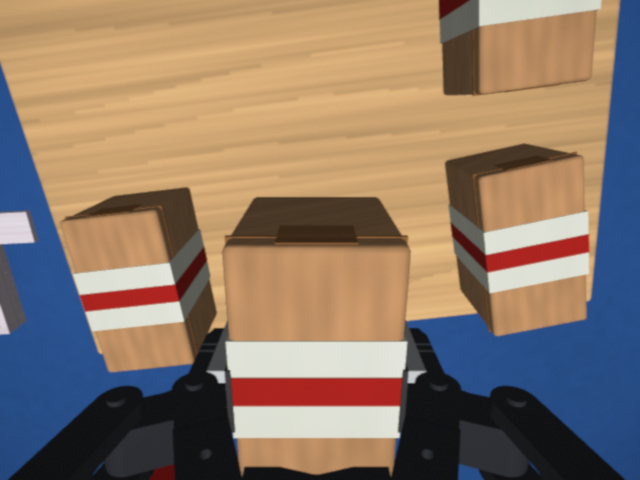

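Emit:
send_rows(series=[[[0,0,0],[0,0,-0.54]],[[-0.01,0,0],[0,0,0]],[[-0.025,-0.002,0],[0,0,0]],[[-0.038,-0.002,0],[0,0,0]],[[-0.042,-0.003,0],[0,0,0]],[[-0.042,-0.003,0],[0,0,0]],[[-0.042,-0.003,0],[0,0,0]],[[-0.035,-0.002,0],[0,0,0]],[[-0.022,-0.001,0],[0,0,0]],[[-0.01,0,0],[0,0,0]],[[-0.005,0,0.01],[0,0,0]],[[0,0,0.025],[0,0,0]],[[0,0,0.02],[0,0,0]],[[0,0,0.01],[0,0,0]],[[0,0,0],[0,0,0]]])

```text
clock: 36.12
tcp_pos: [0.5319, -0.0975, 0.0655]
orientation: [-2.368, -2.063, 0.002]
contact_force: [0.3, -0.4, -3.8]
grip_width: 0.0496
```

```bash
python3 -c "
from h import *
plan(.5317,-.0978,.023,-7.9)
d=grab_frame('wrist');cv2.imwrite('pics/w14.png',d['frame'][:,:,::-1])
"
```

```text
t 36.12 tcp [ 0.5319 -0.0975  0.0655] turn units [-0.02 -0.    0.01] shift(after turn) mm [-0.4 -0.2 42.5] F [ 0.32 -0.39 -3.8 ] w 0.0496
```

View pics/w14.png

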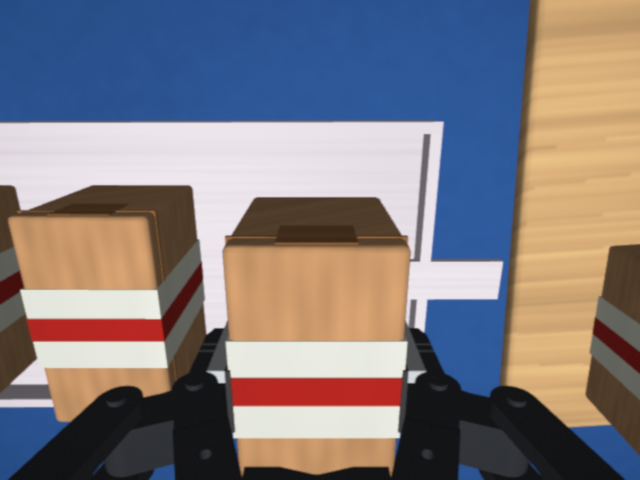

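Emit:
send_rows(series=[[[0,0,0.012],[0,0,0]],[[0,0,0.013],[0,0,0]],[[0,0,0.006],[0,0,0]],[[0,0,0.004],[0,0,0]],[[0,0,0.003],[0,0,0]],[[0,0,0.002],[0,0,0]],[[0,0,0.001],[0,0,0]],[[0,0,0],[0,0,0]]])

```text
clock: 37.17
tcp_pos: [0.5324, -0.098, 0.0256]
orientation: [2.369, 2.063, 0.0]
contact_force: [-1.2, -0.3, -0.1]
grip_width: 0.0493
```

Touching now (Fz −3.8 → 0); one more millimetre, then release.

Emit:
send_rows(series=[[[0,0,0.001],[0,0,0]],[[0,0,0],[0,0,0]]])

```text
clock: 37.42
tcp_pos: [0.5324, -0.0981, 0.0255]
orientation: [-2.37, -2.063, -0.001]
contact_force: [-5.1, 0.2, 12.0]
grip_width: 0.0494
```

Emit:
send_rows(series=[[[0,0,0],[0,0,0]],[[0,0,0],[0,0,0]],[[0,0,0],[0,0,0]],[[0,0,0],[0,0,0]]], fingers=50)

```text
clock: 37.92
tcp_pos: [0.5324, -0.0981, 0.0242]
orientation: [2.369, 2.063, -0.0]
contact_force: [0.1, 0.3, 0.5]
grip_width: 0.0686
```

Emit:
send_rows(series=[[[0,0,-0.015],[0,0,0]],[[0,0,-0.03],[0,0,0]],[[0,0,-0.04],[0,0,0]],[[0,0,-0.05],[0,0,0]],[[0,0,-0.05],[0,0,0]],[[0,-0.03,-0.04],[0,0,0]],[[0,-0.04,0],[0,0,0]],[[0,0,0],[0,0,0]],[[0,0,0],[0,0,0]]])

```text
clock: 39.05
tcp_pos: [0.4635, -0.0884, 0.25]
orientation: [2.369, 2.062, 0.002]
contact_force: [0.6, -0.3, 0.8]
grip_width: 0.0686
```

```bash
python3 -c "
from h import *
plan(.5317,-.0978,.023,-7.9)
for n in ['top','scene','wrist']:
    d=grab_frame(n);cv2.imwrite(f'pics/{n}F.png',d['frame'][:,:,::-1])
    if n=='top':
        for roi,z in (((115,190,325,355),.072),((330,225,495,335),.065)):
            for w,y,s,p in cartons(d,roi,z): print(np.round(w,4),round(y,1),np.round(s,3),np.round(p,1))
"
```

```text
t 39.05 tcp [ 0.4635 -0.0884  0.25  ] turn units [ 0.02 -0.   -0.  ] shift(after turn) mm [1.00e-01 6.88e+01 2.27e+02] F [ 0.56 -0.26  0.81] w 0.0686
[0.4705 0.2832] -3.3 [0.008 0.051] [153.1 301.3]
[0.5813 0.0679] -3.9 [0.008 0.051] [276.4 242.4]
[0.5953 0.2792] 2.2 [0.007 0.05 ] [158.8 231.3]
[ 0.5081 -0.2649] -7.9 [0.008 0.05 ] [459.2 288. ]
[ 0.5201 -0.1801] -8.4 [0.007 0.05 ] [412.6 280.2]
[ 0.529  -0.0966] -7.9 [0.007 0.05 ] [366.7 273.9]
```

View pics/sceneF.png

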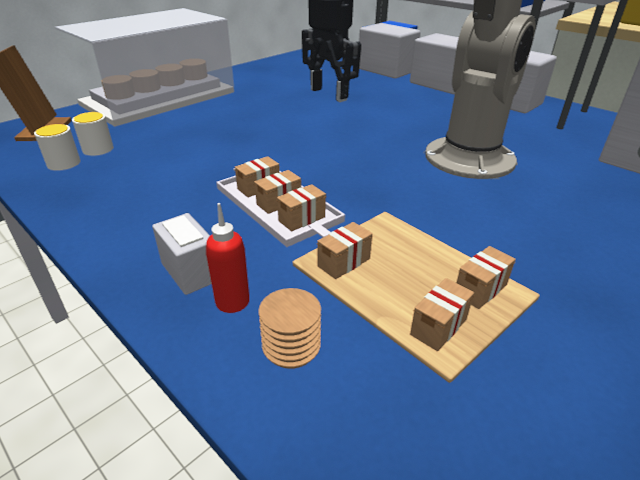

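View pics/topF.png

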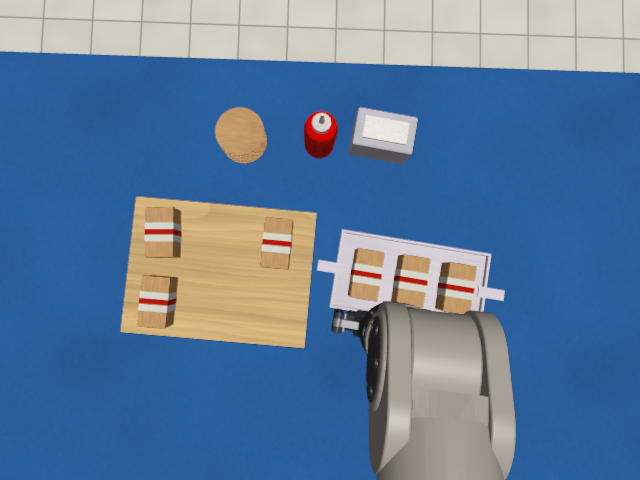

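View pics/wristF.png

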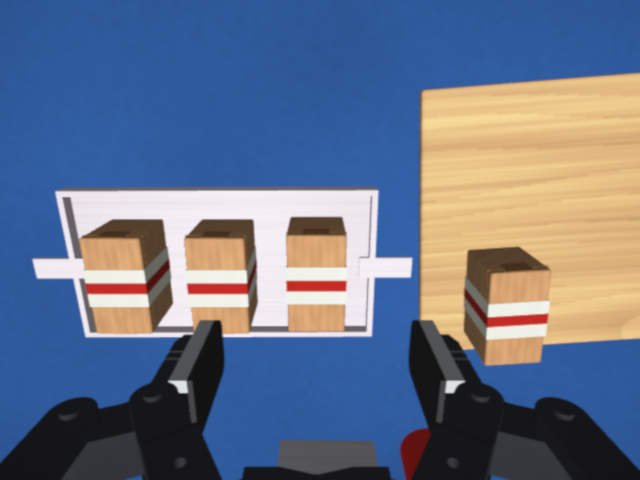

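All three views agree. Three cartons stand level in the tray, at top-view pixels (367,274), (413,280) and (459,288). The other three are upright on the board and the bystanders have not moved. The gripper is clear of everything, so I'm handing in.

```bash
python3 -c "
from h import *
print(r.hand_in()); print(r.get_obs()['clock'])"
```

```text
the job is handed in; nothing more can be done
None
the job is handed in; nothing more can be done
```

The job is handed in, with three full cartons in the serving tray and the other three left standing on the packing board. The last move ended at 39 s of the 72 s allowed.

I lifted five cartons. Three were heavy, reading about 3.8, 3.9 and 4.1 N (11.8 N together), and went into the tray. Two were empty at about 0.4 and 0.5 N and went back where they stood. The sixth was never lifted and by elimination is the fourth full one.

- **Positions:** the final top view put the tray cartons within about 3 mm and 0.5° of where I aimed.
- **Views:** all three cameras showed every carton upright, the bottle, bowls and napkin box unmoved, and the open gripper clear of everything.
- **Set-downs:** each set-down was slow. The tray ones showed brief contact readings of 7 to 12 N before release.
- **Not checked:** I could not measure each carton's actual load on the tray floor. I inferred it from the lifted weights.

No check failed or disagreed.

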